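# Take off the reverse-threaded burr nut

## Robot

A 7-joint arm with a two-finger parallel gripper is mounted at the origin on a cart in front of the work surface, level with it; the furniture and walls round the work are solid. World frame = base frame: x ahead of the robot, y to its left, z up, the work surface at z = 0. Lengths are in mm, angles in rad, forces in N, time in s.
With the tool pointing down it reaches from about 400 to 875 mm from the base axis. Payload 19.3 kg.
Tool frame: the origin (TCP) lies at the very end of the fingers, on their centre line; the grasp point (between the pads) lies 19 mm behind it; z points along the fingers, y is the line along which they close (so a half turn about z gives the same grasp; the last joint's range is limited). The gripper opens to 85 mm and grips with 20 to 120 N. Pads are 22 mm wide; open, the fingers measure 114 mm over their backs; the gripper's body (76 mm by 85 mm) begins 54 mm behind the grasp point. The pads swing forward as they close: fully open they stand 13 mm farther back than shut.
Start: joints at [-0.07, 0.521, -0.036, 1.599, 0.021, 1.021, -0.113], TCP at [624.992, -0.025, 231.291] pointing down, gripper open.
Joint ranges: [-2.91, 2.91], [-0.3, 2.13], [-1.5, 1.42], [0.17, 2.43], [-1.26, 4.41], [0.16, 1.93], [-2.52, 2.52]. Speed limits (rad/s): [1.89, 1.89, 2.39, 2.39, 3.01, 3.01, 3.01].

## Interface

Orientations are given as a 3x3 rotation matrix whose columns are the frame's x, y, z axes.
In Python, from station import r gives the robot as it stands.
- The arm moves only by the shell command python3 -m handwheel 'ROWS' [FORCE]. ROWS is a JSON object of lists of equal length, an entry for each row: "gripper": the closure in counts, from 0 (fully open) to 255 (shut); "travel": the shift along the world's x, y, z in cm, a list of three; "rot": the turn, a rotation vector about the world's x, y, z in rad, a list of three. In form: {"gripper": [gripper, ...], "travel": [[tx, ty, tz], ...], "rot": [[wx, wy, wz], ...]}. A call has 1 to 8 rows; each row shifts and turns the commanded pose from where the row before left it; what a row does not reach is not made up. A row lasts 1/12 s, in which the tool goes at most 41.7 mm and 7.16 degrees, less where a joint would pass 70% of its speed; a pose out of reach is approached as far as the arm can. A call is refused whole if a number of a shift passes 4.17 or a number of a turn 0.125, either way. A call with a gripper value outside its range is refused whole. The fingers move at their own pace and stop on an object; FORCE is the grip in N (left out, the last holds). Time passes only in rows, so rows that do not move let the fingers close. It gives the time, the measured TCP pose, the force, the opening and the grip force at its end, in the units of the state.
- r.sense(): the state, without advancing time (a new reading comes with each control period).
- r.grab_frame(name): name is "scene" or "side" or "wrist"; returns a dict with "color" (420x560x3 uint8, red, green, blue), "fovy" (degrees; the focal length in pixels is half the picture's height over the tangent of half this angle, whatever the lens; pixels are square), "cx", "cy" (the principal point, pixels), "distortion" ([k1, k2, p1, p2, k3] as OpenCV has them; the pictures are not rectified), "extrinsics" (4x4, takes a point from world to camera coordinates); the wrist camera has in their place "mount" (4x4, takes a point from camera to tool coordinates, whose origin is the TCP and whose axes are the flange's). Camera axes: x right, y down, z forward; pixel columns grow to the right and rows downward; lengths in mm; the calibration is good to about 2 mm. A picture is of the moment at which its call begins: read the wrist's pose just before it. There is no depth.
- r.job_done(): hands the job in; it is judged then, once.
Trained networks look in a picture, given as the dict that the camera call returned (one of the last four; its "shot" number tells which), for a name from the list of things; names that differ only in an ending like _2 or _b are one class to them, and where a whole thing is asked for, a point or a joint stands for the part that bears it (a point fixed in the world has none). Each returns a list of dicts, best first, with "score" (0 to 1); they miss things now and then, are a little off and sometimes report something else, mostly with a low value. They report only what shows in the picture. A call takes as long as a camera call. They do not tell look-alikes from the thing itself.
- r.cut_out(picture, target): "region" (420x560 bool, what is visible of it) and "at" ([column, row] in pixels, amid what is visible of it).
The state is a dict: "time": time; "qpos": joint angles; "joint_vel": joint speeds; "joint_torque": joint torques, N m; "position": TCP position; "orientation": TCP orientation; "ft_force": force on the tool from outside, world axes, zero at the start; "ft_torque": the same for the moment, N m; "grip_width": finger opening in mm; "grip_force": force on a finger pad.
Only numpy, scipy, OpenCV 4.12 (cv2) and the standard library are available. Lean on these libraries where they do the work, as an engineer would, in place of code of your own. Each camera call takes 0.05 s, during which the arm holds its last target. There are 200 camera calls.

## Task

Two spice grinders stand on the counter with their hoods off for cleaning. The burr nut on one of them, the red one, is reverse-threaded, so it comes undone the opposite way from normal and must not be forced the other way: unscrew it, lift it off and set it down upright in the white tray. Leave the silver nut in place on the other grinder.

Things in the scene. Friction and masses are not known exactly. Their poses are not given: they have to be found in the camera images.
- red_nut: Loose red wing nut, about 100 g. Flange 40 mm across, 6 mm thick, with a lug to 33 mm from the axis at +x and -x; upright grip bar 46 mm long in x, 12 mm thick in y, top 46 mm over the origin (centre of underside, z up). Left-hand quick-release thread: turned clockwise seen from above it lifts off freely at 45 to 100 deg from its start (70 is good); anticlockwise is stopped.
- steel_nut: Silver wing nut of the same shape and size, on the other, equal black grinder; ordinary thread. To be left as it is. Origin: centre of the underside.
- tray_in (a point): Centre of the inner floor of the fixed open white tray, 150 mm along its x by 130 mm along its y outside, walls 4 mm thick, rim 18 mm over the counter, floor about 4 mm over the counter. z up.
- claw (a point): Top of one of two steel claws on the red nut's fixed grinder, 52.5 mm over the counter, 33.5 mm from the screw axis along the nut's starting +x; the other is opposite. Claws hold the nut's lugs until it is turned: grip above them, lift straight up 20 mm once free. The black base is 120 mm across; the nut sits on its burr 40 mm over the counter, turns easily and does not rise.
There are look-alikes about, which are no part of the job. What is shaped like the red_nut but purple is not meant.

How it is judged (in metres and radians):
On the way:
1. the red nut is turned clockwise at least 34 degrees while still seated on its grinder (y of claw in the frame of red_nut above 0.019 m and z of claw in the frame of red_nut above 0.004 m and horizontal distance between claw and red_nut below 0.0435 m), for 0.1 s.
At the end, for the whole second after the job is handed in: The red nut is off its grinder and lies flat on the floor of the white tray (within 50 mm of the middle along the tray's x, 45 mm along its y, underside less than 6 mm over the floor), upright within 10 degrees and at rest; the silver nut is still within 15 mm of where it was (x of red_nut in the frame of tray_in between -0.05 and 0.05 m and y of red_nut in the frame of tray_in between -0.045 and 0.045 m and z of red_nut in the frame of tray_in below 0.006 m and angle between red_nut's own z axis and vertical below 0.17 rad and linear speed of red_nut below 0.02 m/s and distance of steel_nut from where it was at the start of the episode below 0.015 m); the robot touches nothing.
It fails at once if the silver nut is moved by more than 15 mm (distance of steel_nut from where it was at the start of the episode above 0.015 m).
It fails at once if the red nut is forced the wrong way (anticlockwise) by about 20 degrees on its grinder (y of claw in the frame of red_nut below -0.012 m and z of claw in the frame of red_nut above 0.004 m and horizontal distance between claw and red_nut below 0.0435 m).
It also fails if it takes over 40 s, if anything falls off the work surface, if the arm or the gripper's body presses on something with over 40 N, if the wrist force passes 120 N, or if a joint passes its speed limit or range.

## Working session

There is one attempt and no reset: what is moved stays moved. The work goes in short steps, Python scripts to look and compute and a shell command to move; the robot and the scene stay as the last step left them, time stands still between calls to the robot, and variables do not carry over. Pictures are saved under pics/ and viewed, at most 10 in all, crops included, and the job is handed in when it is done.

```bash
mkdir -p pics; cat > h.py <<'E'
import numpy as np, cv2
from station import r
def K(p):
    f=p["color"].shape[0]/2/np.tan(np.radians(p["fovy"])/2)
    return np.array([[f,0,p["cx"]],[0,f,p["cy"]],[0,0,1.]])
def ext(p,s=None):
    if "extrinsics" in p: return np.array(p["extrinsics"])
    T=np.eye(4);T[:3,:3]=s["orientation"];T[:3,3]=s["position"]
    return np.linalg.inv(T@np.array(p["mount"]))
def ray(p,uv,E):
    u=cv2.undistortPoints(np.array([[uv]],float),K(p),np.array(p["distortion"],float))[0,0]
    R=E[:3,:3];return -R.T@E[:3,3],R.T@np.array([u[0],u[1],1])
def on_z(p,uv,E,z):
    c,d=ray(p,uv,E);return c+d*(z-c[2])/d[2]
def proj(p,X,E):
    return cv2.projectPoints(np.array(X,float).reshape(-1,3),cv2.Rodrigues(E[:3,:3])[0],E[:3,3],K(p),np.array(p["distortion"],float))[0].reshape(-1,2)
def save(n,im): cv2.imwrite(f"pics/{n}.png",cv2.cvtColor(np.ascontiguousarray(im),cv2.COLOR_RGB2BGR))
E
python3 - <<'E'
from h import *
p=r.grab_frame("scene");q=r.grab_frame("side")
im=np.vstack([p["color"],q["color"]]); save("a",cv2.resize(p["color"],(800,600)));save("b",cv2.resize(q["color"],(800,600)))
for n,pp in(("scene",p),("side",q)):
  E=ext(pp)
  for t in("red_nut","steel_nut"):
    for d in r.cut_out(pp,t): print(n,t,round(d["score"],2),d["at"],d["region"].sum(),on_z(pp,d["at"],E,60).round(),pp["color"][d["region"]].mean(0).round())
E
```

```text
scene red_nut 0.97 [292.9, 225.4] 573 [473. -40.  60.] [93. 43. 41.]
scene red_nut 0.87 [314.9, 201.1] 296 [ 484. -134.   60.] [80. 57. 92.]
scene red_nut 0.68 [243.7, 203.3] 464 [596. -36.  60.] [63. 46. 72.]
scene steel_nut 0.83 [203.5, 284.4] 518 [500. 186.  60.] [128. 129. 124.]
side red_nut 0.74 [318.8, 214.4] 370 [ 611. -131.   60.] [79. 54. 93.]
side red_nut 0.67 [281.0, 265.2] 579 [ 524. -246.   60.] [ 96.  58. 118.]
side red_nut 0.62 [245.1, 191.7] 512 [483. -41.  60.] [93. 42. 40.]
side steel_nut 0.59 [243.2, 132.3] 400 [499. 193.  60.] [123. 124. 120.]
```

View pics/a.png

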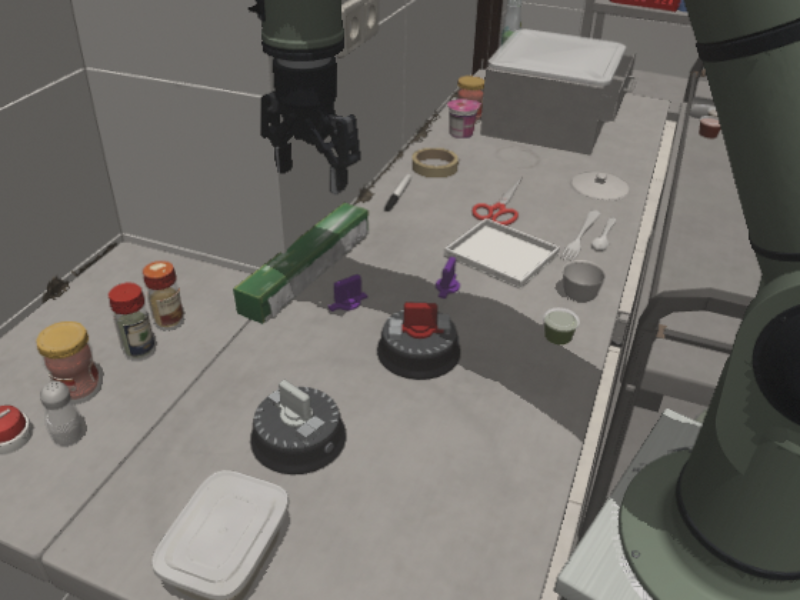

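View pics/b.png

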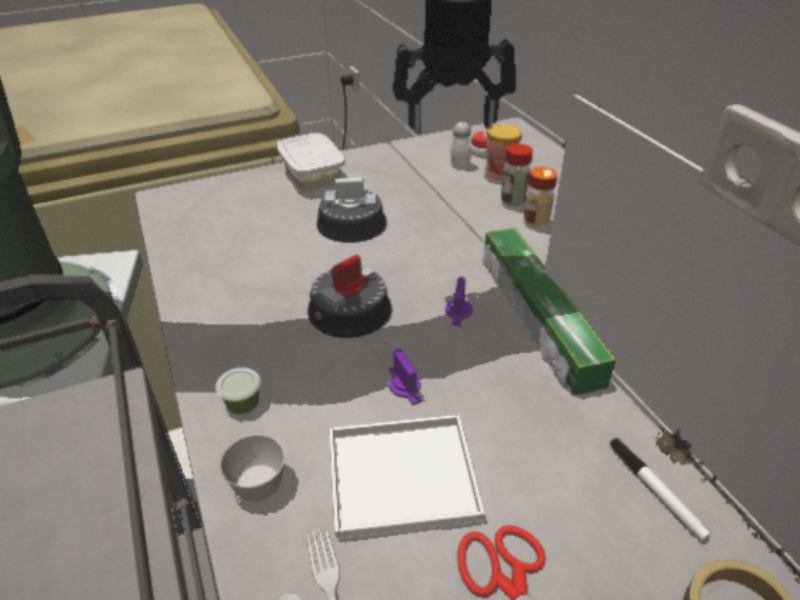

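The red nut stands on the black grinder at (420,320) in the scene picture and (348,275) in the side picture, both in 800-wide pixels. Look-alikes, scene pixels:
- Purple nuts at (348,293) and (449,277).
- Silver nut at (293,400) on the other grinder.
- Red jar lids and scissors, which are the wrong shape.

I choose the red one on the grinder. The tray is at (500,250) scene and (405,475) side. Next I'll measure the tray and go above the nut for a close crop.

```bash
python3 - <<'E'
from h import *
p=r.grab_frame("scene");q=r.grab_frame("side")
for pp,c in((p,[(446,250),(492,222),(557,247),(513,281)]),(q,[(331,424),(460,417),(482,520),(336,533)])):
  X=np.array([on_z(pp,np.array(a)*.7,ext(pp),18)[:2] for a in c]);print(X.round(),X.mean(0).round())
print(np.round(r.grab_frame("wrist")["mount"],2), np.round(r.sense()["orientation"],2))
E
python3 -m handwheel '{"gripper":[0,0,0,0,0],"travel":[[-3.5,-1,0],[-3.5,-1,0],[-3.5,-1,0],[-3.5,-1,0],[0,0,0]],"rot":[[0,0,0],[0,0,0],[0,0,0],[0,0,0],[0,0,0]]}' 40
```

```text
[[ 578. -268.]
 [ 564. -395.]
 [ 435. -394.]
 [ 445. -260.]] [ 506. -329.]
[[ 440. -264.]
 [ 587. -276.]
 [ 580. -408.]
 [ 436. -400.]] [ 510. -337.]
[[  -0.     -0.96   -0.28   70.71]
 [   1.     -0.     -0.      1.74]
 [   0.     -0.28    0.96 -143.49]
 [   0.      0.      0.      1.  ]] [[ 0.  1. -0.]
 [ 1. -0. -0.]
 [-0. -0. -1.]]
time: 0.87
position: [479.4, -42.2, 231.3]
orientation: [[0.003, 1.0, -0.003], [1.0, -0.003, -0.001], [-0.001, -0.003, -1.0]]
ft_force: [2.7, -1.6, 1.3]
grip_width: 85.4
grip_force: 0.0
```

```bash
cat > nut.py <<'E'
from h import *
import sys
s=r.sense();p=r.grab_frame("wrist");E=ext(p,s)
save(sys.argv[1],cv2.resize(p["color"],(800,600)))
for d in r.cut_out(p,"red_nut"):
  hsv=cv2.cvtColor(p["color"],cv2.COLOR_RGB2HSV)
  print(round(d["score"],2),d["at"],d["region"].sum(),p["color"][d["region"]].mean(0).round(),on_z(p,d["at"],E,86).round(1))
  np.save(f"m_{sys.argv[1]}.npy",d["region"]) if 0 else None
E
python3 nut.py w1
```

```text
0.98 [280.9, 191.8] 1575 [124.  38.  35.] [478.8 -39.1  86. ]
0.86 [326.5, 306.2] 1034 [68. 35. 86.] [ 521.9 -151.8   86. ]
0.58 [421.5, 206.4] 1754 [74. 39. 92.] [602.3 -52.6  86. ]
```

View pics/w1.png

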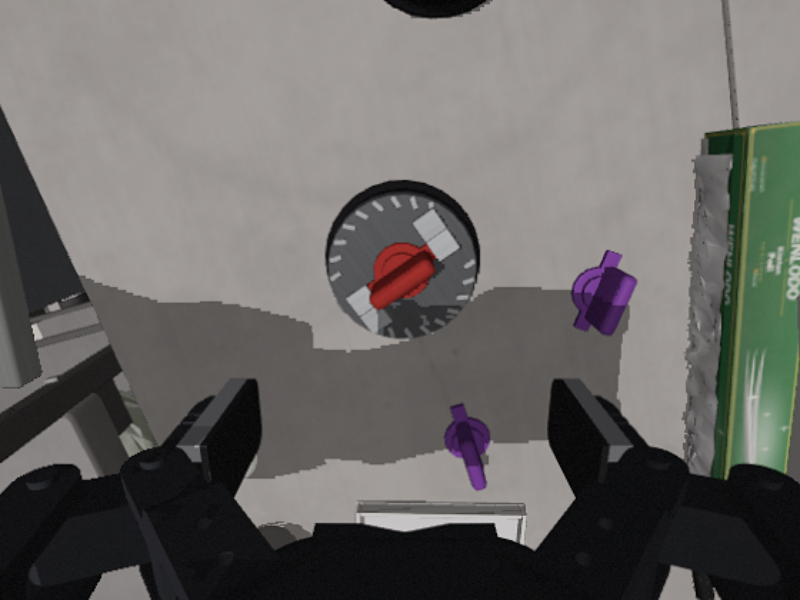

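Red nut on the round black grinder at (402,275), bar running from about (373,297) to (432,258), claws at (436,234) and (364,306). Purple nuts at (603,292) and (467,445) are rejected. Now the bar's exact angle and centre, with a close crop.

```bash
cat > bar.py <<'E'
from h import *
import sys
s=r.sense();p=r.grab_frame("wrist");E=ext(p,s);k=K(p)
# rectify plane z: metric top view, 5 px/mm, about X0; world +x right, +y up
x0,y0=map(float,sys.argv[2:4]); out=[]
def top(z,half=50,sc=6):
    n=int(2*half*sc);g=(np.arange(n)+.5)/sc-half
    X=np.stack(np.meshgrid(x0+g,y0-g)+[np.full((n,n),z)],-1)
    m=proj(p,X,E).astype(np.float32).reshape(n,n,2)
    return cv2.remap(p["color"],m[...,0],m[...,1],cv2.INTER_LINEAR),half,sc
im,h,sc=top(86.);save(sys.argv[1],im)
im2,_,_=top(52.5);save(sys.argv[1]+"_claw",im2)
E
python3 bar.py c1 478 -42
python3 - <<'E'
from h import *
s=r.sense();p=r.grab_frame("wrist");E=ext(p,s)
for n,z,l in(("bar",86,[(373,293),(431,254)]),("claw",52.5,[(443,246),(356,296),(436,234),(364,306),(430,222),(372,322)]),("base",40,[(328,262),(478,262),(403,192),(403,334)])):
  print(n,[on_z(p,np.array(a)*.7,E,z)[:2].round(1) for a in l])
E
```

```text
bar [array([468. , -48.7]), array([503.4, -24.5])]
claw [array([513.2, -25.5]), array([454.1, -60.1]), array([508.4, -17.4]), array([459.4, -67.3]), array([504.3,  -9.5]), array([464.7, -78.9])]
base [array([433.9, -38.8]), array([539., -39.]), array([486.6,   9.1]), array([486.3, -92.5])]Traceback (most recent call last):
  File "bar.py", line 11, in <module>
    im,h,sc=top(86.);save(sys.argv[1],im)
            ~~~^^^^^
  File "bar.py", line 8, in top
    X=np.stack(np.meshgrid(x0+g,y0-g)+[np.full((n,n),z)],-1)
               ~~~~~~~~~~~~~~~~~~~~~~^~~~~~~~~~~~~~~~~~~
TypeError: can only concatenate tuple (not "list") to tuple
```

```bash
sed -i 's/np.meshgrid(x0+g,y0-g)+\[/list(np.meshgrid(x0+g,y0-g))+[/' bar.py; sed -i '$d' bar.py; sed -i '$d' bar.py; cat >> bar.py <<'E'
im,h,sc=top(86.);im2,_,_=top(52.5);save(sys.argv[1],cv2.resize(np.hstack([im,im2]),(800,400)))
hsv=cv2.cvtColor(im,cv2.COLOR_RGB2HSV)
E
python3 bar.py c1 486 -40
```

```text
(no output)
```

View pics/c1.png

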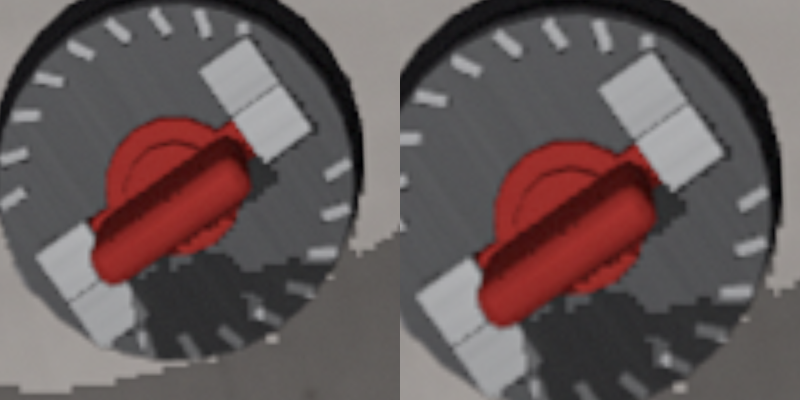

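The crop confirms the pick: a red bar at about 34.5° to world x between the two steel claws, centre near (478.5,-45.7) mm. I turn the tool by +124° so a clockwise turn later unwinds it, descend part way and look again.

```bash
python3 -m handwheel '{"gripper":[0,0,0,0,0,0,0,0],"travel":[[0,-0.35,-1],[0,0,-1],[0,0,-1],[0,0,-1],[0,0,-1],[0,0,-1],[0,0,-1],[0,0,-1]],"rot":[[0,0,0.12],[0,0,0.12],[0,0,0.12],[0,0,0.12],[0,0,0.12],[0,0,0.12],[0,0,0.12],[0,0,0.12]]}' 40
python3 -m handwheel '{"gripper":[0,0,0,0,0,0,0,0],"travel":[[0,0,0],[0,0,0],[0,0,0],[0,0,0],[0,0,0],[0,0,0],[0,0,0],[0,0,0]],"rot":[[0,0,0.12],[0,0,0.12],[0,0,0.12],[0,0,0.12],[0,0,0.12],[0,0,0.12],[0,0,0.12],[0,0,0.12]]}'
python3 -m handwheel '{"gripper":[0,0,0,0],"travel":[[0,0,0],[0,0,0],[0,0,0],[0,0,0]],"rot":[[0,0,0.12],[0,0,0.12],[0,0,0.01],[0,0,0]]}'
python3 bar.py c2 478.5 -45.5
python3 -c "
from h import *
print(np.round(r.sense()['qpos'],2))"
```

```text
time: 1.78
position: [485.7, -43.1, 150.5]
orientation: [[-0.823, 0.568, -0.0], [0.568, 0.823, 0.001], [0.0, 0.0, -1.0]]
ft_force: [0.9, -0.1, 0.3]
grip_width: 85.6
grip_force: 0.0
time: 2.45
position: [485.8, -43.1, 150.9]
orientation: [[-0.938, -0.348, -0.0], [-0.348, 0.938, 0.001], [-0.0, 0.001, -1.0]]
ft_force: [-0.0, -0.0, 0.4]
grip_width: 85.5
grip_force: 0.0
time: 2.78
position: [485.4, -43.4, 150.9]
orientation: [[-0.827, -0.562, -0.0], [-0.562, 0.827, 0.001], [-0.0, 0.001, -1.0]]
ft_force: [-0.4, -1.3, 0.2]
grip_width: 85.5
grip_force: 0.0
[ 0.39  0.47 -0.55  2.01  0.35  0.76  1.8 ]
```

View pics/c2.png

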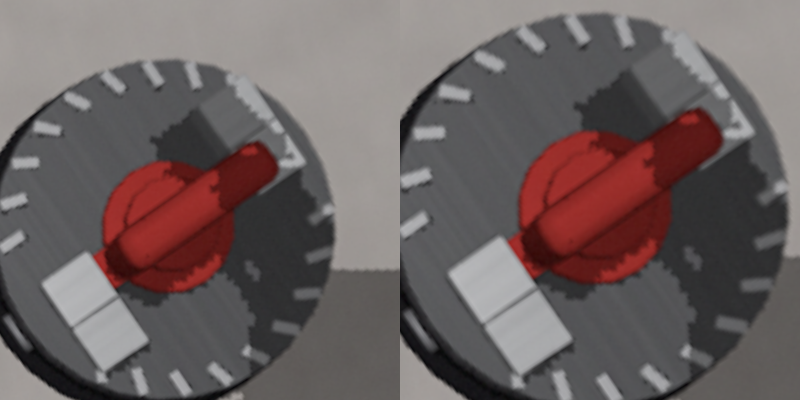

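The second view agrees: bar centre (478,-46), angle 34°. Moving over it, descending and closing.

```bash
python3 -m handwheel '{"gripper":[0,0,0,0,0,0,0,0],"travel":[[-0.74,-0.27,0],[0,0,-2],[0,0,-2],[0,0,-2],[0,0,-1.6],[0,0,-1],[0,0,-0.7],[0,0,0]],"rot":[[0,0,0],[0,0,0],[0,0,0],[0,0,0],[0,0,0],[0,0,0],[0,0,0],[0,0,0]]}'
python3 -m handwheel '{"gripper":[0,0,0],"travel":[[0,0,0],[0,0,0],[0,0,0]],"rot":[[0,0,0],[0,0,0],[0,0,0]]}'
```

```text
time: 3.5
position: [477.0, -46.1, 57.5]
orientation: [[-0.826, -0.563, -0.001], [-0.563, 0.826, 0.0], [0.001, 0.001, -1.0]]
ft_force: [-0.5, 0.2, -0.3]
grip_width: 85.3
grip_force: 0.0
time: 3.75
position: [478.0, -46.4, 59.1]
orientation: [[-0.826, -0.564, 0.001], [-0.564, 0.826, -0.0], [-0.001, -0.001, -1.0]]
ft_force: [0.4, -0.4, 0.1]
grip_width: 85.4
grip_force: 0.0
```

```bash
python3 -m handwheel '{"gripper":[100,150,180,200,220,230,240,240],"travel":[[0,0,-0.1],[0,0,0],[0,0,0],[0,0,0],[0,0,0],[0,0,0],[0,0,0],[0,0,0]],"rot":[[0,0,0],[0,0,0],[0,0,0],[0,0,0],[0,0,0],[0,0,0],[0,0,0],[0,0,0]]}' 40
python3 -m handwheel '{"gripper":[255,255,255],"travel":[[0,0,0],[0,0,0],[0,0,0]],"rot":[[0,0,0],[0,0,0],[0,0,0]]}'
```

```text
time: 4.42
position: [477.6, -46.2, 57.4]
orientation: [[-0.826, -0.564, 0.0], [-0.564, 0.826, -0.0], [-0.0, -0.0, -1.0]]
ft_force: [-1.3, -0.3, 4.9]
grip_width: 11.3
grip_force: 39.4
time: 4.67
position: [477.6, -46.2, 57.4]
orientation: [[-0.826, -0.564, 0.0], [-0.564, 0.826, -0.0], [-0.0, -0.0, -1.0]]
ft_force: [-1.7, 0.2, 4.7]
grip_width: 11.4
grip_force: 39.5
```

Gripped, with the bar centred and low side force. Turning clockwise by 0.6 rad first.

```bash
python3 -m handwheel '{"gripper":[255,255,255,255,255,255,255,255],"travel":[[0,0,0],[0,0,0],[0,0,0],[0,0,0],[0,0,0],[0,0,0],[0,0,0],[0,0,0]],"rot":[[0,0,-0.06],[0,0,-0.09],[0,0,-0.09],[0,0,-0.09],[0,0,-0.09],[0,0,-0.09],[0,0,-0.09],[0,0,0]]}'
```

```text
time: 5.33
position: [477.8, -46.1, 57.4]
orientation: [[-1.0, 0.005, 0.0], [0.005, 1.0, -0.0], [-0.0, -0.0, -1.0]]
ft_force: [0.6, -0.3, 4.0]
grip_width: 11.5
grip_force: 39.5
```

```bash
python3 -m handwheel '{"gripper":[255,255,255,255,255,255,255,255],"travel":[[0,0,0],[0,0,0],[0,0,0],[0,0,0],[0,0,0],[0,0,0],[0,0,0],[0,0,0]],"rot":[[0,0,-0.09],[0,0,-0.09],[0,0,-0.09],[0,0,-0.09],[0,0,-0.09],[0,0,-0.09],[0,0,-0.09],[0,0,0]]}'
python3 nut.py w2
```

```text
time: 6.0
position: [477.8, -46.1, 57.4]
orientation: [[-0.807, 0.591, 0.0], [0.591, 0.807, -0.0], [-0.0, 0.0, -1.0]]
ft_force: [0.0, -0.0, 5.7]
grip_width: 11.1
grip_force: 39.7
0.66 [281.3, 256.0] 5669 [123.  37.  34.] [463.4 -34.7  86. ]
```

View pics/w2.png

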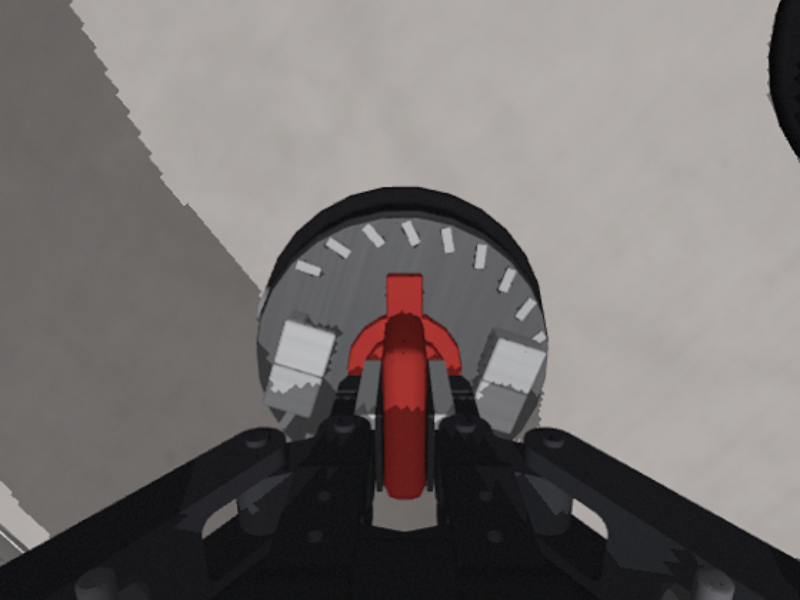

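The nut turned with the gripper: its lug at (404,293) now points midway between the claws at (300,350) and (515,365). Lifting straight up.

```bash
python3 -m handwheel '{"gripper":[255,255,255,255,255,255,255,255],"travel":[[0,0,0.5],[0,0,0.5],[0,0,0.5],[0,0,0.8],[0,0,1.2],[0,0,1.8],[0,0,1.5],[0,0,0]],"rot":[[0,0,0],[0,0,0],[0,0,0],[0,0,0],[0,0,0],[0,0,0],[0,0,0],[0,0,0]]}'
python3 nut.py w3
```

```text
time: 6.77
position: [478.8, -46.4, 128.2]
orientation: [[-0.808, 0.589, 0.004], [0.589, 0.808, -0.0], [-0.003, 0.002, -1.0]]
ft_force: [1.4, -0.7, -0.3]
grip_width: 11.6
grip_force: 39.0
0.79 [284.6, 258.9] 5830 [118.  35.  33.] [492.3 -53.3  86. ]
0.66 [160.5, 356.3] 79 [ 90.  52. 111.] [ 500.3 -159.    86. ]
```

```bash
python3 -m handwheel '{"gripper":[255,255,255,255,255,255,255,255],"travel":[[0.2,-1.5,0],[0.3,-2.5,0],[0.4,-3,0],[0.4,-3,0],[0.4,-3,0],[0.4,-3,0],[0.3,-2.5,0],[0.2,-2,0]],"rot":[[0,0,0],[0,0,0],[0,0,0],[0,0,0],[0,0,0],[0,0,0],[0,0,0],[0,0,0]]}'
python3 -m handwheel '{"gripper":[255,255,255,255,255,255],"travel":[[0.2,-2,0],[0.2,-2.5,0],[0,-2,0],[0,-1.2,0],[0,0,0],[0,0,0]],"rot":[[0,0,0],[0,0,0],[0,0,0],[0,0,0],[0,0,0],[0,0,0]]}'
python3 - <<'E'
from h import *
q=r.grab_frame("side");save("s1",cv2.resize(q["color"],(800,600)))
print(np.round(r.sense()["qpos"],2),r.sense()["position"])
E
```

```text
time: 7.53
position: [503.0, -253.4, 124.3]
orientation: [[-0.807, 0.591, -0.001], [0.591, 0.807, 0.0], [0.001, -0.001, -1.0]]
ft_force: [-0.4, 1.2, -2.3]
grip_width: 11.9
grip_force: 39.0
time: 8.03
position: [507.2, -327.8, 124.5]
orientation: [[-0.807, 0.59, -0.001], [0.59, 0.807, 0.001], [0.001, 0.0, -1.0]]
ft_force: [0.5, 1.3, -0.3]
grip_width: 11.3
grip_force: 39.0
[ 0.56  0.62 -0.13  1.74  0.1   0.79  1.33] [ 507.46761447 -327.09504225  124.71624664]
```

View pics/s1.png

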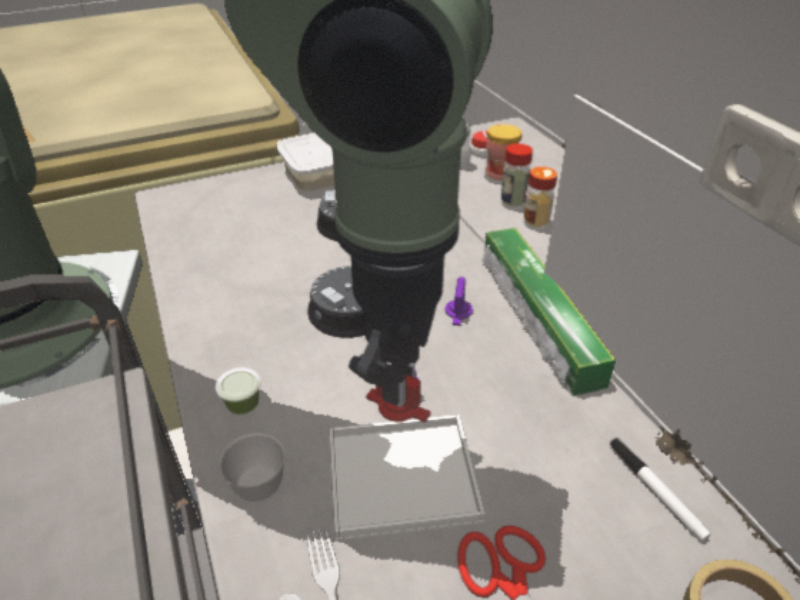

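The red nut is held upright at (398,400), above the near part of the tray at (405,475). The TCP is within about 6 mm of the tray centre, so I lower it.

```bash
python3 -m handwheel '{"gripper":[255,255,255,255,255,255,255,255],"travel":[[0,-0.3,-1.2],[0,-0.3,-2],[0,0,-2],[0,0,-2],[0,0,-1.2],[0,0,-0.7],[0,0,-0.5],[0,0,0]],"rot":[[0,0,0],[0,0,0],[0,0,0],[0,0,0],[0,0,0],[0,0,0],[0,0,0],[0,0,0]]}'
python3 -m handwheel '{"gripper":[255,255,255,255],"travel":[[0,0,-0.2],[0,0,-0.2],[0,0,0],[0,0,0]],"rot":[[0,0,0],[0,0,0],[0,0,0],[0,0,0]]}'
```

```text
time: 8.75
position: [507.5, -333.8, 28.7]
orientation: [[-0.808, 0.589, -0.001], [0.589, 0.808, 0.0], [0.001, -0.0, -1.0]]
ft_force: [-0.5, 1.3, -0.6]
grip_width: 11.9
grip_force: 39.0
time: 9.08
position: [507.8, -334.4, 25.7]
orientation: [[-0.807, 0.59, 0.0], [0.59, 0.807, -0.0], [-0.001, 0.0, -1.0]]
ft_force: [0.6, -0.4, -1.6]
grip_width: 11.4
grip_force: 39.0
```

```bash
python3 -m handwheel '{"gripper":[255,255,255,255,255],"travel":[[0,0,-0.15],[0,0,-0.15],[0,0,-0.1],[0,0,0],[0,0,0]],"rot":[[0,0,0],[0,0,0],[0,0,0],[0,0,0],[0,0,0]]}'
```

```text
time: 9.5
position: [507.6, -334.3, 21.5]
orientation: [[-0.808, 0.59, 0.0], [0.59, 0.808, -0.0], [-0.0, -0.0, -1.0]]
ft_force: [-1.7, -0.1, 4.5]
grip_width: 11.5
grip_force: 39.7
```

Contact at the expected height (21.5 mm, force up by 6 N). Opening and retreating.

```bash
python3 -m handwheel '{"gripper":[220,190,160,130,110,110,110,110],"travel":[[0,0,0],[0,0,0],[0,0,0],[0,0,0],[0,0,0],[0,0,0],[0,0,0],[0,0,0]],"rot":[[0,0,0],[0,0,0],[0,0,0],[0,0,0],[0,0,0],[0,0,0],[0,0,0],[0,0,0]]}'
python3 -m handwheel '{"gripper":[110,110,110,110,110,110,110,110],"travel":[[0,0,1],[0,0,1.5],[0,0,2.5],[0,0,3],[0,0,3],[0,0,2],[0,0,0],[0,0,0]],"rot":[[0,0,0],[0,0,0],[0,0,0],[0,0,0],[0,0,0],[0,0,0],[0,0,0],[0,0,0]]}'
python3 - <<'E'
from h import *
s=r.sense();w=r.grab_frame("wrist");q=r.grab_frame("side")
save("end",np.hstack([cv2.resize(w["color"],(400,300)),q["color"][150:400,180:480][:, :][:250,:300].repeat(1,0)[:250] if 0 else cv2.resize(q["color"][190:400,180:460],(400,300))]))
print([ (round(d["score"],2),on_z(q,d["at"],ext(q),25).round()) for d in r.cut_out(q,"red_nut")])
E
```

```text
time: 10.17
position: [507.6, -334.2, 21.3]
orientation: [[-0.808, 0.59, -0.0], [0.59, 0.808, -0.0], [0.0, -0.0, -1.0]]
ft_force: [-0.7, -0.7, 0.8]
grip_width: 48.6
grip_force: 0.0
time: 10.83
position: [508.1, -334.6, 153.1]
orientation: [[-0.807, 0.59, 0.002], [0.59, 0.807, -0.001], [-0.003, 0.0, -1.0]]
ft_force: [-0.6, 0.6, -0.3]
grip_width: 48.8
grip_force: 0.0
[(0.82, array([ 532., -220.,   25.])), (0.78, array([623., -88.,  25.])), (0.6, array([ 507., -335.,   25.]))]
```

View pics/end.png

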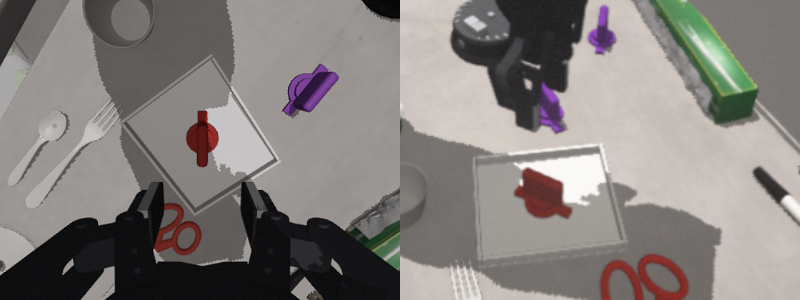

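The red nut stands upright and centred in the tray: (203,137) in the wrist half, (545,192) in the side half. The gripper is clear above it.

```bash
python3 -c "
from station import r
print(r.job_done())"
```

```text
the job is handed in; nothing more can be done
None
```

The red nut was turned about 70° clockwise, lifted off and set upright in the middle of the white tray; the silver nut was never touched. The job was handed in at about 11 s, and the hand-in returned no verdict.

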